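# Clip a seven-day blister strip onto the check board

## Robot

A 6-joint arm with a two-finger parallel gripper is mounted at the origin on a cart in front of the work surface, level with it; the furniture and walls round the work are solid. World frame = base frame: x ahead of the robot, y to its left, z up, the work surface at z = 0. Lengths are in m, angles in rad, forces in N, time in s.
With the tool pointing down it reaches from about 0.35 to 0.775 m from the base axis. Payload 5.5 kg.
Tool frame: the origin (TCP) lies at the very end of the fingers, on their centre line; the grasp point (between the pads) lies 19 mm behind it; z points along the fingers, y is the line along which they close (so a half turn about z gives the same grasp; the last joint's range is limited). The gripper opens to 85 mm and grips with 20 to 120 N. Pads are 22 mm wide; open, the fingers measure 114 mm over their backs; the gripper's body (76 mm by 85 mm) begins 54 mm behind the grasp point. The pads swing forward as they close: fully open they stand 13 mm farther back than shut.
Start: joints at [-1.278, 0.313, 0.046, 1.304, 0, 1.431], TCP at [0.241, -0.522, 0.231] pointing down, gripper open.
Joint ranges: [-2.76, 2.76], [-0.86, 1.69], [-1.03, 1.26], [-2.2, 2.34], [-1.47, 1.5], [-3.14, 3.14]. Speed limits (rad/s): [2.57, 2.57, 3.14, 3.14, 3.14, 3.14].

## Interface

Orientations are given as a unit quaternion [w, x, y, z].
In Python, from workcell import get_state, read_camera, hand_in gives the robot as it stands.
- The arm moves only by the tool send_rows, never from a script. Its argument "increments" is a list of rows, each an object of numbers: "dx", "dy", "dz": the shift along the world's x, y, z in units of 25 mm (1.0 is 25 mm); "roll": the turn about the world's z in units of 8 degrees (1.0 is 8 degrees); "claw": the opening, from -1 (shut) to 1 (fully open). In form: [{"dx": .., "dy": .., "dz": .., "roll": .., "claw": ..}, ...]. A call has exactly 5 rows; each row is the pose to reach, as a shift and turn from the pose commanded when the call began; what a row does not reach only later rows make up. A row lasts 1/8 s, in which the tool goes at most 62.5 mm and 10.7 degrees, less where a joint would pass 70% of its speed; a pose out of reach is approached as far as the arm can. A call with a gripper value outside its range is refused whole. The fingers move at their own pace and stop on an object; "grip_force" is the grip in N (left out, the last holds). Time passes only in rows, so rows that repeat a pose let the fingers close, or fill a call up. It gives the time, the measured TCP pose, the force, the opening and the grip force at its end, in the units of the state.
- get_state(): the state, without advancing time (a new reading comes with each control period).
- read_camera(name): name is "scene" or "top" or "wrist"; returns a dict with "image" (400x640x3 uint8, blue, green, red), "fx", "fy", "cx", "cy" (pixels), "world_to_cam" (4x4, takes a point from world to camera coordinates). Camera axes: x right, y up, looking along -z (the intrinsics and any distortion apply to the point x, -y, -z); pixel columns grow to the right and rows downward; lengths in m; the calibration is good to about 2 mm. A picture is of the moment at which its call begins. There is no depth.
- hand_in(): hands the job in; it is judged then, once.
The state is a dict: "clock": time; "joint_pos": joint angles; "qvel": joint speeds; "tau": joint torques, N m; "tcp_pos": TCP position; "orientation": TCP orientation; "wrist_force": force on the tool from outside, world axes, zero at the start; "ft_torque": the same for the moment, N m; "finger_gap": finger opening in m; "grip_force": force on a finger pad.
Only numpy, scipy, OpenCV 4.12 (cv2) and the standard library are available. Lean on these libraries where they do the work, as an engineer would, in place of code of your own. Each camera call takes 0.05 s, during which the arm holds its last target. There are 200 camera calls.

## Task

Clip the seven-day blister strip onto the check board for the pharmacist's final check. Hold the clip's lever down with one fingertip and, while it is down, push the strip with the other fingertip under the open jaw, flat margin first and about centred, until it is fully home and square against the stop; then let the lever come up so that the clip grips the strip, and move clear. Only push and press: the strip stays lying on the board and is never picked up, and the things round about are left where they are.

Things in the scene. Friction and masses are not known exactly. Their poses are not given: they have to be found in the camera images.
- board: Brown hardboard check board 200 (x) x 160 (y) mm on rubber feet, fixed to the ledge, steel spring clip across its far (+x) end. Origin: centre of its underside, at ledge height; x runs along the board to the clip, y left, z up. Board top z = 12 mm. Clip hinge axis along y at x = +88, z = 20 mm. The clip's lever sticks out past the board's end (x = +100).
- clip (a joint): Spring clip's hinge (rad): 0 = jaw shut on the bare board, grows as the lever goes down and the jaw rises, limit 0.8; about 0.24 with the jaw resting on the strip's margin. The spring always closes it: 0.07 N m at 0, 0.18 N m at 0.6. From 0.4 up the strip passes freely beneath.
- jaw_lip (a point): Foot of the jaw's lip at mid-width, moving with the clip. The lip is a straight upright steel edge 2.4 mm thick, 100 mm wide (board y -50 to +50). Shut, it stands on the board, front face at board x = +72.8; open, it is 8 to 11 mm clear of the board and its front reaches back to x = +70.5 at most.
- lever_pad (a point): Mid-width of the lever's upper face, 30 mm from the hinge axis. Lever: flat plate 64 mm wide (y), reaching 47 mm from the axis towards board +x; at rest it rises outward at 0.45 rad, its end 29 mm above the board top. Press it anywhere 14 to 45 mm from the axis (6 to 15 N) until the fingertip is 5 to 7 mm above board-top level: clip is then 0.5 to 0.75. A fingertip may slide along it.
- strip: Loose white blister strip 40 (x) x 130 (y) x 3.5 mm, seven clear wells (20 x 15 mm, tops 12.5 mm above the underside) in a row along its near edge, their near faces 2 mm in from that edge; the far 18 mm is a flat margin. Origin: centre of underside; x from wells to margin. Starts on the board, margin towards the clip, edge about 9 to 23 mm short of the lip, slightly askew. 35 to 70 g.
- strip_edge (a point): Middle of the strip's far long edge (edge of the flat margin), on the underside: strip x = +20 mm.
- stop_line (a point): Middle of the stop's front face, at board-top level (board x = +84, z = 12 mm); axes as the board's. The stop is the upturned front edge of the clip's base, behind the lip, 5 mm high and 104 mm wide. Home, the strip's far edge is here, 11 mm past the lip's front face, and its near edge is at board x = +44.
- bottle_blue: Bystander: white bottle with blue cap, 62 mm across, 105 mm tall, standing right of the board. Origin: centre of its underside.
- amber_vial: Bystander: orange vial with white cap, 44 mm across, 66 mm tall, right of the board. Origin: centre of its underside.
- note_block: Bystander: yellow block of notes 74 x 74 x 16 mm, left of the board. Origin: centre of its underside.
- pen: Bystander: pen 148 mm long, 12 mm high, lying across the near end of the board. Origin: centre of its underside.

How it is judged:
On the way, in this order (a step that is already met when the one before it is completed fails the run):
1. the lever is held down with the strip still outside the jaw (value of joint clip above 0.35 rad and x of strip_edge in the frame of stop_line below -0.009 m), for 0.1 s.
2. with the lever still held down, the strip is pushed home against the stop (value of joint clip above 0.35 rad and x of strip_edge in the frame of stop_line above -0.003 m), for 0.1 s.
At the end, for the whole second after the job is handed in: The strip lies flat on the board with its far edge within 3 mm of the stop, square to it within 0.06 rad and within 30 mm of its middle sideways, the clip's jaw resting on its margin (clip joint 0.15 to 0.32), at rest (x of strip_edge in the frame of stop_line above -0.003 m and y of strip_edge in the frame of stop_line between -0.03 and 0.03 m and angle between the x axis of strip and the x axis of board, either way round below 0.06 rad and value of joint clip between 0.15 and 0.32 rad and linear speed of strip below 0.01 m/s); the robot touches nothing.
It fails at once if the strip is lifted off the board or tipped (z of strip in the frame of board above 0.02 m or angle between strip's own z axis and vertical above 0.2 rad).
It fails at once if a bystander is moved by more than 20 mm (distance of any of bottle_blue, amber_vial, note_block, pen from where it was at the start of the episode above 0.02 m).
It also fails if it takes over 42 s, if anything falls off the work surface, if the arm or the gripper's body presses on something with over 40 N, if the wrist force passes 120 N, or if a joint passes its speed limit or range.

## Working session

There is one attempt and no reset: what is moved stays moved. The work goes in short steps, Python scripts to look and compute and a tool call to move; the robot and the scene stay as the last step left them, time stands still between calls to the robot, and variables do not carry over. Pictures are saved under pics/ and viewed, at most 10 in all, crops included, and the job is handed in when it is done.

Besides the shell and the picture viewer there is one more tool, called after "Call:" by a JSON object that holds its "fn" and its "kwargs", one argument or row to a line. send_rows: Moves the arm, as the interface text tells. Its arguments: {"type":"object","properties":{"increments":{"type":"array","items":{"type":"object","properties":{"dx":{"type":"number"},"dy":{"type":"number"},"dz":{"type":"number"},"roll":{"type":"number"},"claw":{"type":"number"}}}},"grip_force":{"type":"number"}},"required":["increments"]}

```bash
mkdir -p pics
python3 - <<'E'
from workcell import *
import cv2,numpy as np
s=get_state();print(s['clock'],s['tcp_pos'],s['orientation'],s['finger_gap'])
for n in("top","scene"):
    c=read_camera(n);cv2.imwrite(f"pics/{n}0.png",c['image']);print(n,c['fx'],c['fy'],c['cx'],c['cy'],np.round(c['world_to_cam'],4).tolist(),[k for k in c])
E
```

```text
0.0 [ 0.24101723 -0.52150333  0.23040932] [-8.91028920e-04  9.76678089e-01  2.14707039e-01 -6.65949882e-05] 0.08561581176183017
top 491.84887144800626 491.84887144800626 320.32887735630874 205.97275042704555 [[0.0073, -0.9998, 0.0186, -0.0914], [0.993, 0.0094, 0.1175, -0.5449], [-0.1176, 0.0176, 0.9929, -0.9616], [0.0, 0.0, 0.0, 1.0]] ['image', 'fx', 'fy', 'cx', 'cy', 'world_to_cam']
scene 448.27828719860565 448.27828719860565 319.75382937276595 190.47850206612512 [[0.5478, -0.8364, -0.0192, -0.3694], [0.5184, 0.3213, 0.7925, -0.2877], [-0.6567, -0.444, 0.6096, -0.587], [0.0, 0.0, 0.0, 1.0]] ['image', 'fx', 'fy', 'cx', 'cy', 'world_to_cam']
```

View pics/top0.png

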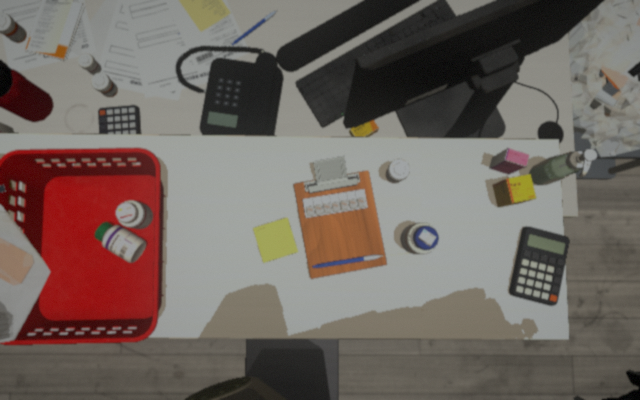

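View pics/scene0.png

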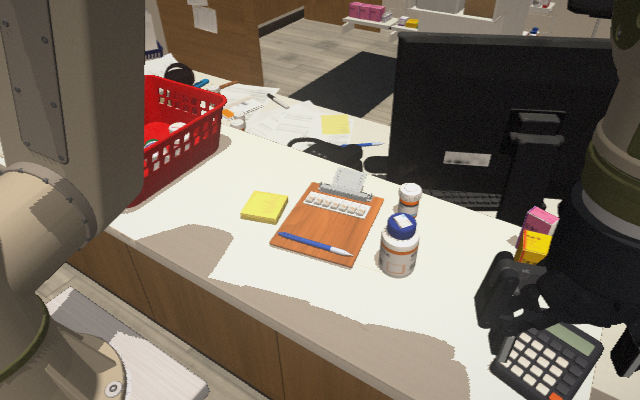

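```bash
cat > h.py <<'E'
import numpy as np,cv2
def ray(c,px,z):
    M=c['world_to_cam'];R,t=M[:3,:3],M[:3,3];o=-R.T@t
    px=np.atleast_2d(px).astype(float)
    d=np.c_[(px[:,0]-c['cx'])/c['fx'],-(px[:,1]-c['cy'])/c['fy'],-np.ones(len(px))]@R
    return o+d*((z-o[2])/d[:,2])[:,None]
def proj(c,P):
    q=np.c_[np.atleast_2d(P),np.ones(len(np.atleast_2d(P)))]@c['world_to_cam'].T
    return np.c_[c['cx']-c['fx']*q[:,0]/q[:,2],c['cy']+c['fy']*q[:,1]/q[:,2]]
def big(m,n=1):
    k=sorted(cv2.findContours(m.astype(np.uint8),0,2)[0],key=cv2.contourArea)[::-1][:n]
    return k
E
python3 - <<'E'
from workcell import *
from h import *
c=read_camera("top");im=c['image'];hsv=cv2.cvtColor(im,cv2.COLOR_BGR2HSV)
H,S,V=hsv[...,0],hsv[...,1],hsv[...,2]
m=(H>5)&(H<16)&(S>120);m[:,:280]=0;m[:,400:]=0;m[:150]=0;m[290:]=0
k=np.vstack(big(m,1));print(cv2.minAreaRect(k))
w=ray(c,cv2.convexHull(k)[:,0],.012)[:,:2].astype(np.float32)
r=cv2.minAreaRect(w);print("board rect",r,cv2.boxPoints(r).round(4).tolist())
h=cv2.convexHull(k)
cr=im[145:285,285:395];cv2.imwrite("pics/crop.png",cv2.resize(cr,None,fx=5,fy=4.28*5/4.28,interpolation=2)[:600])
E
```

```text
((339.5000305175781, 224.0), (94.80928039550781, 76.29463958740234), 79.69515228271484)
board rect ((0.5122267007827759, -0.12649673223495483), (0.19504250586032867, 0.15648779273033142), 10.95154857635498) [[0.4016000032424927, -0.0681999996304512], [0.43130001425743103, -0.22179999947547913], [0.6227999925613403, -0.18479999899864197], [0.5931000113487244, -0.031199999153614044]]
```

View pics/crop.png

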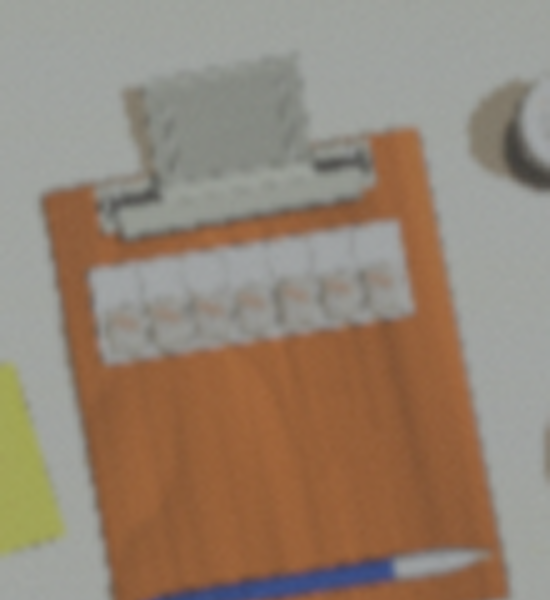

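```bash
cat >> h.py <<'E'
BC=np.array([.5122,-.1265]);BA=np.radians(10.95)
BR=np.array([[np.cos(BA),-np.sin(BA)],[np.sin(BA),np.cos(BA)]])
def tob(w): return (np.atleast_2d(w)[:,:2]-BC)@BR   # world->board mm*1e-3
def tow(b): return np.atleast_2d(b)@BR.T+BC
E
python3 - <<'E'
from workcell import *
from h import *
c=read_camera("top");im=c['image'];hsv=cv2.cvtColor(im,cv2.COLOR_BGR2HSV)
f=lambda l:np.array(l)/5+[285,145]-.4
print("strip",(tob(ray(c,f([[90,270],[400,220],[412,315],[103,363]]),.0155))*1e3).round(1).tolist())
print("lip",(tob(ray(c,f([[125,240],[375,185]]),.014))*1e3).round(1).tolist())
print("lever end",(tob(ray(c,f([[145,85],[298,55]]),.041))*1e3).round(1).tolist())
S=hsv[...,1];V=hsv[...,2]
m=(S<90)&(V>100);m[:188]=0;m[222:]=0;m[:,298:302]=m[:,298:302];
print("vial/bottle",(tob(ray(c,[[398,168],[427,237]],.066))*1e3).round(0).tolist(),(tob(ray(c,[[427,237]],.105))*1e3).round(0).tolist())
# scene crosscheck
s=read_camera("scene")
for n,cam in(("top",c),("scene",s)):
    g=cam['image'].copy()
    P=[(-.1,-.08,.012),(-.1,.08,.012),(.1,.08,.012),(.1,-.08,.012),(.0728,.05,.012),(.0728,-.05,.012),(.13,.032,.041),(.13,-.032,.041)]
    p=proj(cam,[[*tow(q[:2])[0],q[2]] for q in P])
    g=cv2.resize(g,None,fx=4,fy=4,interpolation=2)
    for q in p: cv2.drawMarker(g,tuple(int(v*4+2) for v in q),(0,255,0),0,12,1)
    x,y=p.mean(0)*4; x,y=int(x),int(y); cv2.imwrite(f"pics/m_{n}.png",g[max(0,y-290):y+290,max(0,x-300):x+300])
E
```

```text
strip [[64.0, 65.1], [61.4, -64.8], [21.6, -62.1], [25.1, 66.7]]
lip [[73.9, 48.6], [77.9, -57.6]]
lever end [[131.0, 29.8], [132.0, -33.6]]
vial/bottle [[83.0, -131.0], [-61.0, -159.0]] [[-61.0, -150.0]]
```

View pics/m_scene.png

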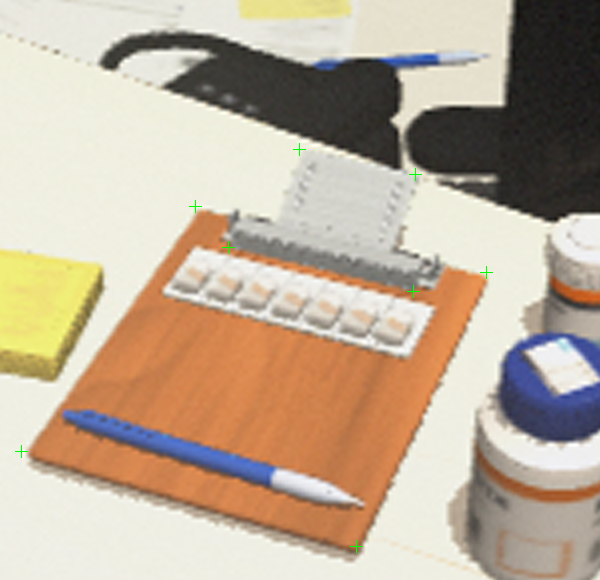

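Call:
{"fn": "send_rows", "kwargs": {
  "increments": [
    {"dx": 1.3, "dy": 1.6, "dz": 0, "roll": 0.95, "claw": 0.94},
    {"dx": 2.6, "dy": 3.2, "dz": 0, "roll": 1.9, "claw": 0.94},
    {"dx": 3.9, "dy": 4.8, "dz": 0, "roll": 2.85, "claw": 0.94},
    {"dx": 5.2, "dy": 6.4, "dz": 0, "roll": 3.8, "claw": 0.94},
    {"dx": 6.6, "dy": 8.1, "dz": 0, "roll": 4.75, "claw": 0.94}
  ]
}}

```text
clock: 0.88
tcp_pos: [0.407, -0.3183, 0.2314]
orientation: [0.0, 0.853, 0.523, 0.0]
wrist_force: [0.2, -0.3, 0.1]
finger_gap: 0.0831
grip_force: 0.0
```

Call:
{"fn": "send_rows", "kwargs": {
  "increments": [
    {"dx": 1.3, "dy": 1.6, "dz": -0.5, "roll": 0.95, "claw": 0.94},
    {"dx": 2.6, "dy": 3.2, "dz": -1, "roll": 1.9, "claw": 0.94},
    {"dx": 3.9, "dy": 4.8, "dz": -1.5, "roll": 2.85, "claw": 0.94},
    {"dx": 5.2, "dy": 6.4, "dz": -2, "roll": 3.8, "claw": 0.94},
    {"dx": 6.66, "dy": 8.17, "dz": -2.5, "roll": 4.77, "claw": 0.94}
  ]
}}

```text
clock: 1.5
tcp_pos: [0.5735, -0.1141, 0.1685]
orientation: [0.0, 0.635, 0.773, -0.0]
wrist_force: [1.1, -0.9, -0.3]
finger_gap: 0.0829
grip_force: 0.0
```

Call:
{"fn": "send_rows", "kwargs": {
  "increments": [
    {"dx": 0, "dy": 0, "dz": -1, "roll": 0, "claw": 0.94},
    {"dx": 0, "dy": 0, "dz": -2, "roll": 0, "claw": 0.94},
    {"dx": 0, "dy": 0, "dz": -3, "roll": 0, "claw": 0.94},
    {"dx": 0, "dy": 0, "dz": -4, "roll": 0, "claw": 0.94},
    {"dx": 0, "dy": 0, "dz": -4, "roll": 0, "claw": 0.94}
  ]
}}

```text
clock: 2.12
tcp_pos: [0.5708, -0.1146, 0.0668]
orientation: [-0.002, 0.636, 0.771, -0.001]
wrist_force: [-0.2, 0.6, 0.5]
finger_gap: 0.083
grip_force: 0.0
```

Run:
```python
from workcell import *
from h import *
s=get_state();print({k:np.round(v,4).tolist() for k,v in s.items()})
q=s['orientation'];a=2*np.arctan2(q[2],q[1]);print("yaw y",np.degrees(np.arctan2(-np.cos(a),np.sin(a))),"tcp board",tob(s['tcp_pos'])*1e3)
for n in("scene","wrist"):
    c=read_camera(n);cv2.imwrite(f"pics/{n}1.png",c['image']);
    x,y=proj(c,[s['tcp_pos']])[0];print(n,x,y)
    if n=="scene": cv2.imwrite("pics/s1.png",cv2.resize(c['image'][int(y)-90:int(y)+60,int(x)-100:int(x)+100],None,fx=4,fy=4,interpolation=2))
```

```text
{'clock': 2.125, 'joint_pos': [-0.336, 0.4288, -0.2038, 0.9428, 0.0, 1.0435], 'qvel': [0.0007, -0.0271, 0.0471, 0.0274, 0.0011, -0.0008], 'tau': [-0.0435, -50.1118, 26.0972, -0.4849, -0.0009, 0.0], 'tcp_pos': [0.5708, -0.1146, 0.0668], 'orientation': [-0.0022, 0.6363, 0.7714, -0.0008], 'wrist_force': [-0.1842, 0.5517, 0.4899], 'ft_torque': [0.021, 0.0311, 0.068], 'grip_force': 0.0, 'finger_gap': 0.083}
yaw y 10.963140365024081 tcp board [[59.80798686  0.56467668]]
scene 339.2537811688724 177.93717498232186
wrist 315.0871592895154 259.6029540640721
```

View pics/s1.png

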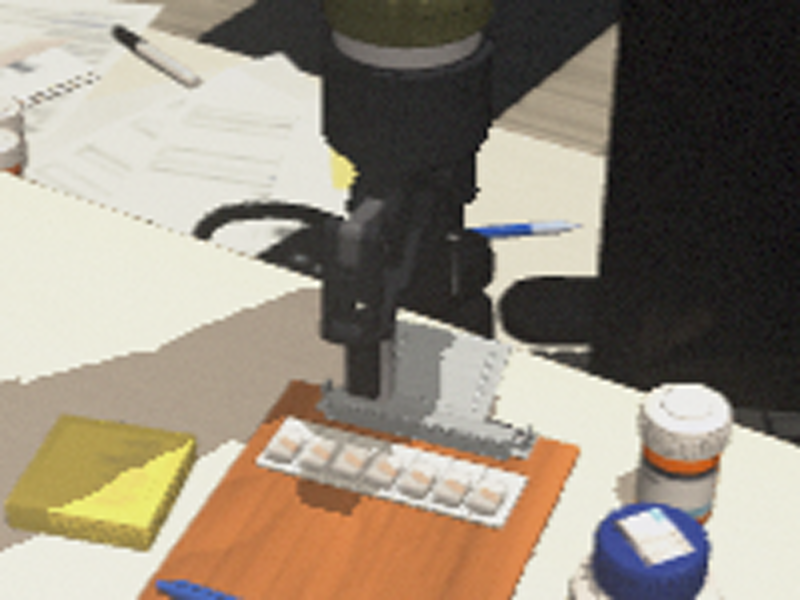

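View pics/wrist1.png

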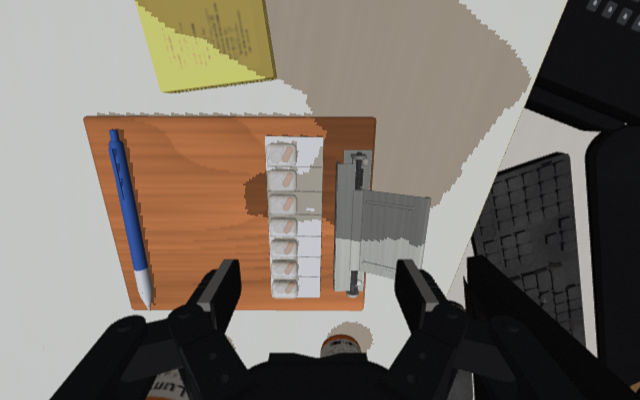

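Run:
```python
from workcell import *
from h import *
s=get_state();t=s['tcp_pos'];u=BR[:,0]
c=read_camera("scene")
for z in(.0668,.073,.08):
  print(z,[(4*(proj(c,[[*(t[:2]+o*u+w*BR[:,1]),z]])[0]-[239,88])).round(0).tolist() for o in(-.0415,-.056) for w in(-.011,.011)])
c=read_camera("wrist")
B=lambda l,z:(tob(ray(c,l,z))*1e3).round(1).tolist()
print("board corners nearL,farL,nearR",B([[85,117],[376,118],[133,309],[365,308]],.012))
print("strip far",B([[323,138],[321,297]],.0155),"near",B([[265,138],[272,297]],.0155))
print("lip",B([[337,164],[335,291]],.014),"lever end",B([[431,197],[416,281]],.041))
print("tip L expects",proj(c,[[*(t[:2]-.0415*u),z] for z in(.0668,.08)]),"R",proj(c,[[*(t[:2]+.0415*u),z] for z in(.0668,.08)]))
```

```text
0.0668 [[396.0, 412.0], [352.0, 402.0], [385.0, 430.0], [341.0, 419.0]]
0.073 [[396.0, 401.0], [352.0, 391.0], [385.0, 419.0], [340.0, 409.0]]
0.08 [[396.0, 389.0], [352.0, 379.0], [385.0, 407.0], [340.0, 397.0]]
board corners nearL,farL,nearR [[-95.3, 76.9], [102.4, 76.3], [-96.4, -81.3], [103.6, -80.4]]
strip far [[66.3, 63.3], [65.5, -66.4]] near [[26.7, 63.3], [24.7, -66.4]]
lip [[76.4, 45.1], [77.2, -61.6]] lever end [[135.0, 29.1], [132.6, -33.5]]
tip L expects [[245.03837028 258.68507935]
 [239.15552196 271.11234752]] R [[386.73388271 258.63215516]
 [392.4085636  271.04706157]]
```

Call:
{"fn": "send_rows", "kwargs": {
  "increments": [
    {"dx": 0.18, "dy": 0.03, "dz": 0, "roll": 0, "claw": 1},
    {"dx": 0.18, "dy": 0.03, "dz": -0.5, "roll": 0, "claw": 1},
    {"dx": 0.18, "dy": 0.03, "dz": -1.0, "roll": 0, "claw": 1},
    {"dx": 0.18, "dy": 0.03, "dz": -1.5, "roll": 0, "claw": 1},
    {"dx": 0.18, "dy": 0.03, "dz": -1.7, "roll": 0, "claw": 1}
  ]
}}

```text
clock: 2.95
tcp_pos: [0.5761, -0.1142, 0.0247]
orientation: [-0.001, 0.636, 0.771, -0.0]
wrist_force: [-0.2, -0.3, -0.1]
finger_gap: 0.0856
grip_force: 0.0
```

Call:
{"fn": "send_rows", "kwargs": {
  "increments": [
    {"dx": 0, "dy": 0, "dz": -0.1, "roll": 0, "claw": 1},
    {"dx": 0, "dy": 0, "dz": -0.2, "roll": 0, "claw": 1},
    {"dx": 0, "dy": 0, "dz": -0.3, "roll": 0, "claw": 1},
    {"dx": 0, "dy": 0, "dz": -0.3, "roll": 0, "claw": 1},
    {"dx": 0, "dy": 0, "dz": -0.3, "roll": 0, "claw": 1}
  ]
}}

```text
clock: 3.58
tcp_pos: [0.5778, -0.1147, 0.0195]
orientation: [0.001, 0.636, 0.771, 0.0]
wrist_force: [1.0, 0.3, 3.1]
finger_gap: 0.0858
grip_force: 1.4
```

Run:
```python
from workcell import *
from h import *
s=get_state();print(s['tcp_pos'],s['wrist_force'],s['ft_torque'],s['finger_gap'],tob(s['tcp_pos'])*1e3)
c=read_camera("wrist");w=c['image'][100:340,170:470]
d=read_camera("scene")['image'][140:240,270:410]
a=cv2.resize(w,(600,480),interpolation=2);b=cv2.resize(d,(672,480),interpolation=2)
cv2.imwrite("pics/w2.png",cv2.resize(np.hstack([a,b]),(800,302),interpolation=3)); cv2.imwrite("pics/w2b.png",b);cv2.imwrite("pics/w2a.png",np.vstack([cv2.resize(a,(375,300)),cv2.resize(b,(375,268))]))
cv2.imwrite("pics/w2c.png",np.hstack([cv2.resize(w,(400,320),interpolation=2),cv2.resize(d,(400,320),interpolation=2)]))
```

```text
[ 0.57784709 -0.11469089  0.01945756] [0.97573498 0.27229562 3.05190189] [ 0.12779629 -0.31383411 -0.05459641] 0.0857850402314131 [[66.6950461  -0.87570701]]
```

View pics/w2c.png

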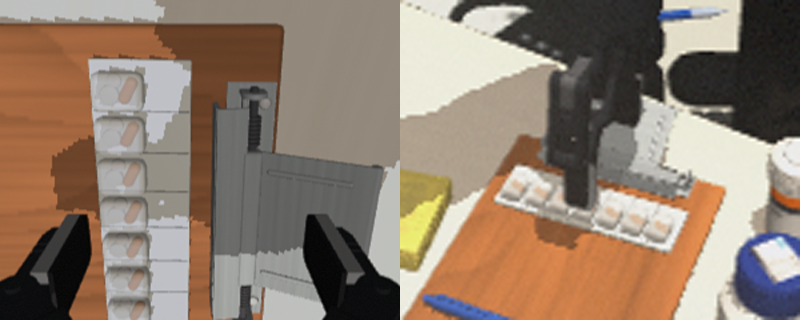

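Call:
{"fn": "send_rows", "kwargs": {
  "increments": [
    {"dx": -0.04, "dy": 0, "dz": -0.1, "roll": 0, "claw": 1},
    {"dx": -0.04, "dy": 0, "dz": -0.2, "roll": 0, "claw": 1},
    {"dx": -0.04, "dy": 0, "dz": -0.3, "roll": 0, "claw": 1},
    {"dx": -0.04, "dy": 0, "dz": -0.4, "roll": 0, "claw": 1},
    {"dx": -0.04, "dy": 0, "dz": -0.4, "roll": 0, "claw": 1}
  ]
}}

```text
clock: 4.3
tcp_pos: [0.5775, -0.1146, 0.0092]
orientation: [0.001, 0.636, 0.771, 0.001]
wrist_force: [3.5, 0.8, 5.5]
finger_gap: 0.0856
grip_force: 2.8
```

Call:
{"fn": "send_rows", "kwargs": {
  "increments": [
    {"dx": 0, "dy": 0, "dz": -0.05, "roll": 0, "claw": 1},
    {"dx": 0, "dy": 0, "dz": -0.1, "roll": 0, "claw": 1},
    {"dx": 0, "dy": 0, "dz": -0.1, "roll": 0, "claw": 1},
    {"dx": 0, "dy": 0, "dz": -0.1, "roll": 0, "claw": 1},
    {"dx": 0, "dy": 0, "dz": -0.1, "roll": 0, "claw": 1}
  ]
}}

```text
clock: 4.92
tcp_pos: [0.5777, -0.1146, 0.0071]
orientation: [0.001, 0.636, 0.771, 0.001]
wrist_force: [2.8, 1.1, 7.6]
finger_gap: 0.0852
grip_force: 3.6
```

Run:
```python
from workcell import *
from h import *
s=get_state();print(s['tcp_pos'],s['wrist_force'],s['ft_torque'],s['finger_gap'],tob(s['tcp_pos'])*1e3)
w=read_camera("wrist")['image'][100:340,170:470]
d=read_camera("scene")['image'][140:240,270:410]
cv2.imwrite("pics/w3.png",np.hstack([cv2.resize(w,(400,320),interpolation=2),cv2.resize(d,(400,320),interpolation=2)]))
```

```text
[ 0.57770813 -0.11457716  0.00713245] [2.80182463 1.07106369 7.60372915] [ 0.27172056 -0.8224129   0.06166426] 0.08524138523982978 [[66.58021779 -0.7376539 ]]
```

View pics/w3.png

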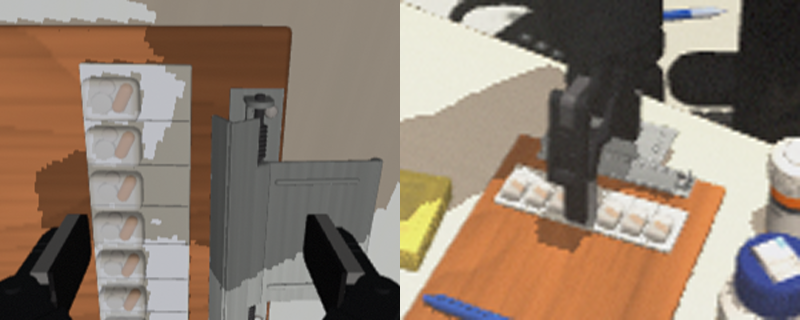

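Call:
{"fn": "send_rows", "kwargs": {
  "increments": [
    {"dx": 0, "dy": 0, "dz": -0.06, "roll": 0, "claw": 1},
    {"dx": 0.1, "dy": 0.02, "dz": -0.06, "roll": 0, "claw": 0.98},
    {"dx": 0.2, "dy": 0.04, "dz": -0.06, "roll": 0, "claw": 0.96},
    {"dx": 0.3, "dy": 0.06, "dz": -0.06, "roll": 0, "claw": 0.95},
    {"dx": 0.4, "dy": 0.08, "dz": -0.06, "roll": 0, "claw": 0.94}
  ]
}}

```text
clock: 5.65
tcp_pos: [0.5843, -0.1127, 0.0045]
orientation: [-0.001, 0.637, 0.771, -0.001]
wrist_force: [-3.9, -0.3, 7.2]
finger_gap: 0.083
grip_force: 3.5
```

```bash
cat > look.py <<'E'
import sys
from workcell import *
from h import *
s=get_state();print(s['clock'],s['tcp_pos'],s['wrist_force'],s['ft_torque'],s['finger_gap'],tob(s['tcp_pos'])*1e3)
w=read_camera("wrist")['image'][100:340,170:470]
d=read_camera("scene")['image'][140:240,270:410]
cv2.imwrite(f"pics/{sys.argv[1]}.png",np.hstack([cv2.resize(w,(400,320),interpolation=2),cv2.resize(d,(400,320),interpolation=2)]))
E
python3 look.py w4
```

```text
5.65 [ 0.58427035 -0.11269312  0.00454184] [-3.94406831 -0.27829009  7.21593472] [-0.13548032  0.50743605  0.00468557] 0.08299571988733512 [[73.38083847 -0.1344224 ]]
```

View pics/w4.png

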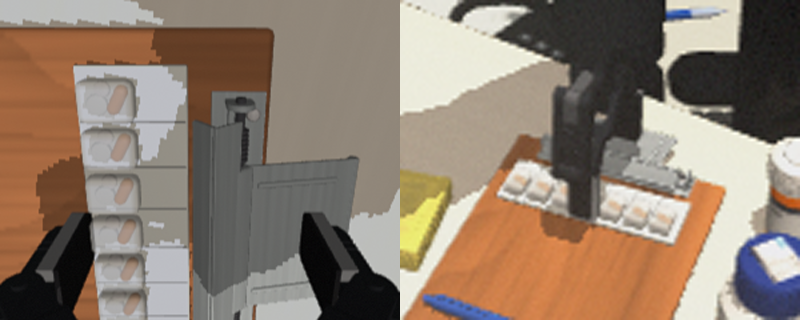

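Call:
{"fn": "send_rows", "kwargs": {
  "increments": [
    {"dx": 0.08, "dy": 0.015, "dz": 0, "roll": 0, "claw": 0.93},
    {"dx": 0.16, "dy": 0.03, "dz": 0, "roll": 0, "claw": 0.92},
    {"dx": 0.24, "dy": 0.045, "dz": 0.02, "roll": 0, "claw": 0.91},
    {"dx": 0.32, "dy": 0.06, "dz": 0.02, "roll": 0, "claw": 0.9},
    {"dx": 0.32, "dy": 0.06, "dz": 0.03, "roll": 0, "claw": 0.89}
  ]
}}

```text
clock: 6.38
tcp_pos: [0.5924, -0.111, 0.0049]
orientation: [-0.001, 0.637, 0.771, -0.001]
wrist_force: [-3.0, -1.0, 4.5]
finger_gap: 0.0811
grip_force: 2.6
```

Call:
{"fn": "send_rows", "kwargs": {
  "increments": [
    {"dx": 0.05, "dy": 0.01, "dz": 0, "roll": 0, "claw": 0.88},
    {"dx": 0.1, "dy": 0.02, "dz": 0, "roll": 0, "claw": 0.88},
    {"dx": 0.1, "dy": 0.02, "dz": 0, "roll": 0, "claw": 0.88},
    {"dx": 0.1, "dy": 0.02, "dz": 0, "roll": 0, "claw": 0.88},
    {"dx": 0.1, "dy": 0.02, "dz": 0, "roll": 0, "claw": 0.88}
  ]
}}

```text
clock: 7.0
tcp_pos: [0.5947, -0.1105, 0.0048]
orientation: [-0.001, 0.636, 0.771, -0.001]
wrist_force: [-1.4, -0.5, 5.9]
finger_gap: 0.08
grip_force: 2.3
```

```bash
python3 look.py w5
```

```text
7.0 [ 0.59469079 -0.11047014  0.00484116] [-1.43371834 -0.52347141  5.93938946] [-0.0968443   0.3047958   0.01187497] 0.07997962311794979 [[8.40338191e+01 6.86906044e-02]]
```

Call:
{"fn": "send_rows", "kwargs": {
  "increments": [
    {"dx": 0.04, "dy": 0.008, "dz": 0, "roll": 0, "claw": 0.88},
    {"dx": 0.08, "dy": 0.016, "dz": 0, "roll": 0, "claw": 0.88},
    {"dx": 0.08, "dy": 0.016, "dz": 0, "roll": 0, "claw": 0.88},
    {"dx": 0.08, "dy": 0.016, "dz": 0, "roll": 0, "claw": 0.88},
    {"dx": 0.08, "dy": 0.016, "dz": 0, "roll": 0, "claw": 0.88}
  ]
}}

```text
clock: 7.72
tcp_pos: [0.5962, -0.1101, 0.0048]
orientation: [-0.002, 0.637, 0.771, -0.001]
wrist_force: [-3.2, -1.2, 6.3]
finger_gap: 0.0804
grip_force: 2.9
```

Call:
{"fn": "send_rows", "kwargs": {
  "increments": [
    {"dx": 0.04, "dy": 0.008, "dz": 0, "roll": 0, "claw": 0.88},
    {"dx": 0.08, "dy": 0.016, "dz": 0, "roll": 0, "claw": 0.88},
    {"dx": 0.08, "dy": 0.016, "dz": 0, "roll": 0, "claw": 0.88},
    {"dx": 0.08, "dy": 0.016, "dz": 0, "roll": 0, "claw": 0.88},
    {"dx": 0.08, "dy": 0.016, "dz": 0, "roll": 0, "claw": 0.88}
  ]
}}

```text
clock: 8.35
tcp_pos: [0.5964, -0.1101, 0.0046]
orientation: [-0.003, 0.637, 0.771, -0.003]
wrist_force: [-7.5, -1.6, 10.8]
finger_gap: 0.0803
grip_force: 5.3
```

```bash
python3 look.py w6
```

```text
8.35 [ 0.59638036 -0.1100653   0.00462939] [-7.48177884 -1.6227971  10.78703412] [-0.52849684  1.60951478 -0.01962866] 0.08031675126440464 [[85.76952734  0.14523081]]
```

Call:
{"fn": "send_rows", "kwargs": {
  "increments": [
    {"dx": 0.04, "dy": 0.008, "dz": 0, "roll": 0, "claw": 0.88},
    {"dx": 0.08, "dy": 0.016, "dz": 0, "roll": 0, "claw": 0.88},
    {"dx": 0.08, "dy": 0.016, "dz": 0, "roll": 0, "claw": 0.88},
    {"dx": 0.08, "dy": 0.016, "dz": 0, "roll": 0, "claw": 0.88},
    {"dx": 0.08, "dy": 0.016, "dz": 0, "roll": 0, "claw": 0.88}
  ]
}}

```text
clock: 9.07
tcp_pos: [0.5965, -0.11, 0.0044]
orientation: [-0.004, 0.637, 0.771, -0.004]
wrist_force: [-12.3, -4.1, 11.4]
finger_gap: 0.0804
grip_force: 7.7
```

```bash
sed -i 's/\[100:340,170:470\]/[100:340,120:420]/' look.py; python3 look.py w7
```

```text
9.075 [ 0.59653843 -0.10999278  0.00444697] [-12.26397385  -4.14558137  11.35171057] [-8.19364829e-01  2.47717491e+00 -8.93908182e-04] 0.08044632924266784 [[85.93849366  0.18640266]]
```

View pics/w7.png

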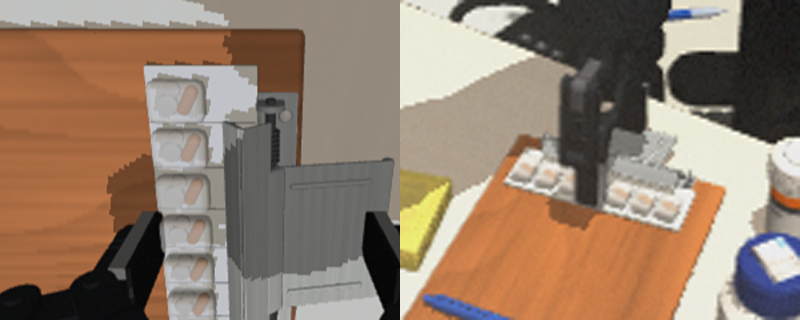

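Call:
{"fn": "send_rows", "kwargs": {
  "increments": [
    {"dx": -0.1, "dy": -0.02, "dz": 0, "roll": 0, "claw": 0.88},
    {"dx": -0.2, "dy": -0.04, "dz": 0, "roll": 0, "claw": 0.88},
    {"dx": -0.3, "dy": -0.06, "dz": 0, "roll": 0, "claw": 0.88},
    {"dx": -0.34, "dy": -0.065, "dz": 0, "roll": 0, "claw": 0.88},
    {"dx": -0.34, "dy": -0.065, "dz": 0, "roll": 0, "claw": 0.88}
  ]
}}

```text
clock: 9.8
tcp_pos: [0.5952, -0.111, 0.006]
orientation: [0.001, 0.636, 0.771, 0.001]
wrist_force: [4.4, 1.4, 4.5]
finger_gap: 0.0805
grip_force: 2.4
```

```bash
python3 look.py w8
```

```text
9.8 [ 0.5951514  -0.11096535  0.00599146] [4.4011172  1.36836635 4.48987478] [ 0.33486285 -0.9499024   0.01417603] 0.08047470961845843 [[84.3919756  -0.50498945]]
```

Call:
{"fn": "send_rows", "kwargs": {
  "increments": [
    {"dx": -0.06, "dy": -0.012, "dz": 0, "roll": 0, "claw": 0.88},
    {"dx": -0.06, "dy": -0.012, "dz": 0.15, "roll": 0, "claw": 0.88},
    {"dx": -0.06, "dy": -0.012, "dz": 0.3, "roll": 0, "claw": 0.88},
    {"dx": -0.06, "dy": -0.012, "dz": 0.45, "roll": 0, "claw": 0.88},
    {"dx": -0.06, "dy": -0.012, "dz": 0.6, "roll": 0, "claw": 0.88}
  ]
}}

```text
clock: 10.52
tcp_pos: [0.591, -0.1111, 0.02]
orientation: [-0.001, 0.636, 0.771, -0.001]
wrist_force: [-0.2, 0.3, 0.5]
finger_gap: 0.0803
grip_force: 0.0
```

Call:
{"fn": "send_rows", "kwargs": {
  "increments": [
    {"dx": 0, "dy": 0, "dz": 0.2, "roll": 0, "claw": 0.88},
    {"dx": 0, "dy": 0, "dz": 0.6, "roll": 0, "claw": 0.88},
    {"dx": 0, "dy": 0, "dz": 1.5, "roll": 0, "claw": 0.88},
    {"dx": 0, "dy": 0, "dz": 3, "roll": 0, "claw": 0.88},
    {"dx": 0, "dy": 0, "dz": 4.5, "roll": 0, "claw": 0.88}
  ]
}}

```text
clock: 11.15
tcp_pos: [0.5921, -0.111, 0.1342]
orientation: [-0.0, 0.636, 0.771, -0.0]
wrist_force: [0.7, 0.5, -0.5]
finger_gap: 0.0799
grip_force: 0.0
```

Call:
{"fn": "send_rows", "kwargs": {
  "increments": [
    {"dx": -1, "dy": -1, "dz": 0.5, "roll": 0, "claw": 0.88},
    {"dx": -2.2, "dy": -2, "dz": 0.5, "roll": 0, "claw": 0.88},
    {"dx": -3.4, "dy": -3, "dz": 0.5, "roll": 0, "claw": 0.88},
    {"dx": -4.6, "dy": -4, "dz": 0.5, "roll": 0, "claw": 0.88},
    {"dx": -4.6, "dy": -4, "dz": 0.5, "roll": 0, "claw": 0.88}
  ]
}}

```text
clock: 11.78
tcp_pos: [0.4758, -0.2123, 0.146]
orientation: [-0.0, 0.638, 0.77, -0.0]
wrist_force: [0.4, 0.4, -0.3]
finger_gap: 0.0803
grip_force: 0.0
```

Run:
```python
from workcell import *
from h import *
s=get_state();print(s['clock'],s['tcp_pos'],s['wrist_force'])
c=read_camera("scene");d=read_camera("top")
cv2.imwrite("pics/end_scene.png",c['image']);cv2.imwrite("pics/end_top.png",d['image'])
for n,cam,z in(("top",d,.012),("scene",c,.012)):
    hsv=cv2.cvtColor(cam['image'],cv2.COLOR_BGR2HSV)
    # near edge: scan along board x from -20 to 70 at several y; first white over brown
    for y in(-.055,-.045,-.03,.03,.045,.055):
        xs=np.arange(-.02,.075,.0005);p=proj(cam,np.c_[tow(np.c_[xs,np.full_like(xs,y)]),np.full_like(xs,z)])
        v=cv2.remap(hsv,p[:,:1].astype(np.float32),p[:,1:].astype(np.float32),1)[:,0,1]
        i=np.where(v<100)[0];print(n,y,round(xs[i[0]]*1e3,1) if len(i) else None)
```

```text
11.775 [ 0.47582432 -0.21226097  0.14602693] [ 0.40130438  0.40960021 -0.2821306 ]
top -0.055 42.5
top -0.045 42.0
top -0.03 42.0
top 0.03 42.5
top 0.045 42.0
top 0.055 42.5
scene -0.055 42.5
scene -0.045 43.0
scene -0.03 43.0
scene 0.03 43.0
scene 0.045 43.5
scene 0.055 43.5
```

Run:
```python
from workcell import *
from h import *
for n,f in(("top","top0"),("top","end_top"),("scene","scene0"),("scene","end_scene")):
    cam=read_camera(n);hsv=cv2.cvtColor(cv2.imread(f"pics/{f}.png"),cv2.COLOR_BGR2HSV)
    def edges(y,a,b):
        xs=np.arange(a,b,.0005);p=proj(cam,np.c_[tow(np.c_[xs,np.full_like(xs,y)]),np.full_like(xs,.012)]).astype(np.float32)
        v=cv2.remap(hsv,p[:,:1],p[:,1:],1)[:,0,1].astype(int);i=np.where(np.diff(v>100))[0];return (xs[i]*1e3).round(1).tolist()
    for y in(-.063,-.058,-.03,.03,.058,.063,.072): print(f,y,edges(y,-.115,-.085),edges(y,-.01,.115))
```

```text
top0 -0.063 [-98.5] [22.0, 63.0, 98.0]
top0 -0.058 [-98.5, -86.0] [20.5, 64.0, 78.0]
top0 -0.03 [-98.5] [21.0, 64.5, 72.5]
top0 0.03 [-98.5] [22.5, 65.0, 72.5]
top0 0.058 [-98.0] [22.5, 66.0, 79.0]
top0 0.063 [-98.0] [23.0, 66.0, 98.0]
top0 0.072 [-98.5] [98.0]
end_top -0.063 [-100.0] [43.5, 83.5, 98.0]
end_top -0.058 [-98.5] [42.0]
end_top -0.03 [-98.5] [41.5]
end_top 0.03 [-98.5] [42.0]
end_top 0.058 [-98.5] [41.5]
end_top 0.063 [-98.0] [41.5, 85.5, 98.0]
end_top 0.072 [-98.5] [98.0]
scene0 -0.063 [-104.0] [23.0, 64.5, 96.5]
scene0 -0.058 [-103.5] [21.5, 65.5, 76.5]
scene0 -0.03 [-104.0] [22.5, 66.0, 72.5]
scene0 0.03 [-103.5] [23.0, 67.5, 72.5]
scene0 0.058 [-103.5] [24.5, 67.5, 92.0]
scene0 0.063 [-103.5] [24.0, 67.5, 98.0]
scene0 0.072 [-103.0] [98.0]
end_scene -0.063 [-104.0] [43.5, 84.5, 96.5]
end_scene -0.058 [-103.5] [42.5]
end_scene -0.03 [-104.0] [42.5]
end_scene 0.03 [-104.0] [42.5]
end_scene 0.058 [-103.5] [42.5, 86.5, 92.0]
end_scene 0.063 [-103.5] [43.0, 87.5, 98.0]
end_scene 0.072 [-103.0] [98.0]
```

```bash
python3 -c "
from workcell import *
print(hand_in())"
```

```text
the job is handed in; nothing more can be done
None
```

I handed the job in at about 12 s of the 42 s allowed. The strip is pushed home against the stop, with its edges within about 2 mm of the home position and square in both camera views. The lever is released and the arm is clear; I did not measure the clip angle, and the hand-in returned no verdict.

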